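Find the loose oil cup on the rolling mill and hold its lid open

TASK

One of the three brass oil cups on the rolling mill has worked loose. Tap the thumb lever of each cup from above with the fingers, from left to right as you face the mill, to feel which one rocks; then lift that cup's spring lid wide open (more than 60 degrees) and finish while still holding it there, so that I can get a key down into the cup. Do not open the lids of the two tight cups, and leave the things lying round the mill where they are.

Things in the scene. Friction and masses are not known exactly. Their poses are not given: they have to be found in the camera images.
- mill: compact hand rolling mill, grey casting, fixed: 150 mm deep (x), 236 mm wide (y), flat top 118 mm above the bench; wheels behind the left and middle cups reach 140 mm, a low crank at the right 198 mm from the middle. Three alike brass oil cups stand in a row on top, 85 mm apart, 18 mm in front of the middle. Origin: centre of the underside; x to its back, y to its left, z up; yaw within 0.3 rad
- left_cup: left (+y end of the row) oil cup, a hollow brass screw 27 mm across. Origin: on its axis at its seat, 120 mm above the bench; axes as the mill's. One of the three cups, unknown which, is loose: it rocks forward and back about its seat by up to 0.15 rad on a weak spring; about 1.5 N down on its lever point tips it to a hard stop (a blunt fingertip there sinks 4 to 7 mm). Tight cups yield under 1 mm. All look alike at rest
- left_lid (a joint): opening angle of the left cup's lid, 0 shut to 1.45 rad. The hinge is at the back of the cup: the lid's front rises and goes back. A spring shuts it whenever it is let go (1.2 N at the lever point when shut, 2.6 N wide open)
- left_lever (a point): grip point on the thumb lever of the left lid, a brass tongue 12 mm wide (y) and 6 mm thick that sticks out of the lid's front, level when shut. The point is in the middle of its section, 7.5 mm from its free end, 45 mm in front of the cup's axis, 149 mm above the bench when shut; from it the tongue runs 30 mm back to the 31 mm round lid. Free space 25 mm below and beside it
- left_hinge (a point): hinge axis (along the mill's y) of the left lid, 17.5 mm behind the cup's axis, 149 mm above the bench, 62.5 mm from the lever point
- middle_cup: middle oil cup, a hollow brass screw 27 mm across. Origin: on its axis at its seat, 120 mm above the bench; axes as the mill's. One of the three cups, unknown which, is loose: it rocks forward and back about its seat by up to 0.15 rad on a weak spring; about 1.5 N down on its lever point tips it to a hard stop (a blunt fingertip there sinks 4 to 7 mm). Tight cups yield under 1 mm. All look alike at rest
- middle_lid (a joint): opening angle of the middle cup's lid, 0 shut to 1.45 rad. The hinge is at the back of the cup: the lid's front rises and goes back. A spring shuts it whenever it is let go (1.2 N at the lever point when shut, 2.6 N wide open)
- middle_lever (a point): grip point on the thumb lever of the middle lid, a brass tongue 12 mm wide (y) and 6 mm thick that sticks out of the lid's front, level when shut. The point is in the middle of its section, 7.5 mm from its free end, 45 mm in front of the cup's axis, 149 mm above the bench when shut; from it the tongue runs 30 mm back to the 31 mm round lid. Free space 25 mm below and beside it
- middle_hinge (a point): hinge axis (along the mill's y) of the middle lid, 17.5 mm behind the cup's axis, 149 mm above the bench, 62.5 mm from the lever point
- right_cup: right (-y end of the row) oil cup, a hollow brass screw 27 mm across. Origin: on its axis at its seat, 120 mm above the bench; axes as the mill's. One of the three cups, unknown which, is loose: it rocks forward and back about its seat by up to 0.15 rad on a weak spring; about 1.5 N down on its lever point tips it to a hard stop (a blunt fingertip there sinks 4 to 7 mm). Tight cups yield under 1 mm. All look alike at rest
- right_lid (a joint): opening angle of the right cup's lid, 0 shut to 1.45 rad. The hinge is at the back of the cup: the lid's front rises and goes back. A spring shuts it whenever it is let go (1.2 N at the lever point when shut, 2.6 N wide open)
- right_lever (a point): grip point on the thumb lever of the right lid, a brass tongue 12 mm wide (y) and 6 mm thick that sticks out of the lid's front, level when shut. The point is in the middle of its section, 7.5 mm from its free end, 45 mm in front of the cup's axis, 149 mm above the bench when shut; from it the tongue runs 30 mm back to the 31 mm round lid. Free space 25 mm below and beside it
- right_hinge (a point): hinge axis (along the mill's y) of the right lid, 17.5 mm behind the cup's axis, 149 mm above the bench, 62.5 mm from the lever point
- loupe: round black magnifier with folding handle, 42x87x9 mm, loose, in front of the mill on the left; a bystander. Origin: centre of the underside
- marker: black marker pen, 129x13x11 mm, loose, on the bench left of the mill; a bystander. Origin: centre of the underside
- cuff: open silver bracelet, 54x59x22 mm, loose, behind the mill; a bystander. Origin: centre of the underside

How it is judged (in metres and radians):
On the way, in this order (a step that is already met when the one before it is completed fails the run):
1. the left cup's lever is tapped (contact force between the fingers and left_lid above 1.5 N), for 0.03 s.
2. the middle cup's lever is tapped (contact force between the fingers and middle_lid above 1.5 N), for 0.03 s.
3. the right cup's lever is tapped (contact force between the fingers and right_lid above 1.5 N), for 0.03 s.
4. the loose cup's lid is lifted wide open (((horizontal distance between loose_thread and left_cup below 0.03 m and value of joint left_lid above 0.95 rad) or (horizontal distance between loose_thread and middle_cup below 0.03 m and value of joint middle_lid above 0.95 rad) or (horizontal distance between loose_thread and right_cup below 0.03 m and value of joint right_lid above 0.95 rad))), for 0.2 s.
At the end, for the whole second after the job is handed in: the lid of the loose cup (the one that rocks) stands open by more than 0.95 rad with the fingers still on it, the lids of the other two cups are shut (under 0.1 rad), and magnifier, marker and bracelet are within 30 mm of where they lay (((horizontal distance between loose_thread and left_cup below 0.03 m and value of joint left_lid above 0.95 rad and contact force between the fingers and left_lid above 0.3 N and value of joint each of middle_lid, right_lid below 0.1 rad) or (horizontal distance between loose_thread and middle_cup below 0.03 m and value of joint middle_lid above 0.95 rad and contact force between the fingers and middle_lid above 0.3 N and value of joint each of left_lid, right_lid below 0.1 rad) or (horizontal distance between loose_thread and right_cup below 0.03 m and value of joint right_lid above 0.95 rad and contact force between the fingers and right_lid above 0.3 N and value of joint each of left_lid, middle_lid below 0.1 rad)) and distance of each of loupe, marker, cuff from where it was at the start of the episode below 0.03 m); the arm keeps its last pose, push and grip.
It fails at once if the lid of the left cup is opened (0.3 rad or more) though that cup is tight (not (horizontal distance between loose_thread and left_cup below 0.03 m) and value of joint left_lid above 0.3 rad).
It fails at once if the lid of the middle cup is opened (0.3 rad or more) though that cup is tight (not (horizontal distance between loose_thread and middle_cup below 0.03 m) and value of joint middle_lid above 0.3 rad).
It fails at once if the lid of the right cup is opened (0.3 rad or more) though that cup is tight (not (horizontal distance between loose_thread and right_cup below 0.03 m) and value of joint right_lid above 0.3 rad).
It fails at once if the magnifier, the marker or the bracelet is knocked away (more than 30 mm) (distance of any of loupe, marker, cuff from where it was at the start of the episode above 0.03 m).
It also fails if it takes over 51 s, if anything falls off the work surface, if the arm or the gripper's body presses on something with over 40 N, if the wrist force passes 120 N, or if a joint passes its speed limit or range.

ROBOT

A 6-joint arm with a two-finger parallel gripper is mounted at the origin on a cart in front of the work surface, level with it; the furniture and walls round the work are solid. World frame = base frame: x ahead of the robot, y to its left, z up, the work surface at z = 0. Lengths are in m, angles in degrees, forces in N, time in s.
With the tool pointing down it reaches from about 0.25 to 0.775 m from the base axis. Payload 8.9 kg.
Tool frame: the origin (TCP) lies at the very end of the fingers, on their centre line; the grasp point (between the pads) lies behind it (grip_depth is the y of the grasp point in the tool frame, in m); y points along the fingers, x is the direction in which the jaws open and shut, and the axes are right-handed (so a half turn about y gives the same grasp; the last joint's range is limited). The gripper opens to 85 mm and grips with 20 to 120 N. Pads are 22 mm wide; open, the fingers measure 114 mm over their backs; the gripper's body (76 mm by 85 mm) begins 54 mm behind the grasp point. The pads swing forward as they close: fully open they stand 13 mm farther back than shut.
Start: joints at [61.404, 16.656, -8.789, 64.555, 0, 82.019], TCP at [0.185, 0.491, 0.231] pointing down, gripper open.
Joint ranges: [-144.48, 144.48], [-52.06, 99.96], [-74.48, 78.29], [-112.23, 115.85], [-86.99, 84.42], [-180, 180]. Speed limits (degrees/s): [127.2, 127.2, 159.86, 180, 180, 180].

INTERFACE

Orientations are given as [roll, pitch, yaw] about the fixed x, y, z axes, in that order (R = Rz(yaw) Ry(pitch) Rx(roll)).
In Python, from station import get_state, grab_frame, hand_in, look_for, cut_out, mark_of, grip_depth gives the robot as it stands.
- The arm moves only by the shell command python3 -m jog 'ROWS'. ROWS is text: rows parted by semicolons, each of 5 numbers parted by spaces: the closure in counts, from 0 (fully open) to 255 (shut), then the shift along the tool's x, y, z scaled (see below), then the turn about the tool's y scaled (see below). A call has exactly 5 rows; each row shifts and turns the pose as measured when the row begins, along the tool's axes as they then stand; what a row does not reach is not made up. The controller multiplies each number of a shift by 7.5 cm and each number of a turn by pi/2 rad. A row lasts 1/10 s, in which the tool goes at most 50 mm and 8.59 degrees, less where a joint would pass 70% of its speed; a pose out of reach is approached as far as the arm can. A call with a number of a shift or a turn outside -1 to 1 is refused whole. A call with a gripper value outside its range is refused whole. The fingers move at their own pace and stop on an object; the grip force is fixed at half the most. Time passes only in rows, so rows that do not move let the fingers close, or fill a call up. It gives the time, the measured TCP pose, the force and the opening at its end, in the units of the state.
- get_state(): the state, without advancing time (a new reading comes with each control period).
- grab_frame(name): name is "side" or "top" or "wrist"; returns a dict with "image" (400x640x3 uint8, blue, green, red), "fx", "fy", "cx", "cy" (pixels), "T" (4x4, takes a point from camera to world coordinates); the wrist camera has in their place "mount" (4x4, takes a point from camera to tool coordinates, whose origin is the TCP and whose axes are the tool frame's). Camera axes: x right, y up, looking along -z (the intrinsics and any distortion apply to the point x, -y, -z); pixel columns grow to the right and rows downward; lengths in m; the calibration is good to about 2 mm. A picture is of the moment at which its call begins: read the wrist's pose just before it. There is no depth.
- hand_in(): hands the job in, once; it reports no verdict.
Trained networks look in a picture, given as the dict that the camera call returned (one of the last four; its "shot" number tells which), for a name from the list of things; names that differ only in an ending like _2 or _b are one class to them, and where a whole thing is asked for, a point or a joint stands for the part that bears it (a point fixed in the world has none). Each returns a list of dicts, best first, with "confidence" (0 to 1); they miss things now and then, are a little off and sometimes report something else, mostly with a low value. They report only what shows in the picture. A call takes as long as a camera call.
- look_for(thing, picture): "bbox" ([centre column, centre row, width, height] in pixels, round what is visible of it).
- cut_out(thing, picture): "region" (400x640 bool, what is visible of it) and "bbox" ([centre column, centre row, width, height] in pixels, round what is visible of it).
- mark_of(thing, picture): "centre" ([column, row] in pixels: a listed point, or the origin of a listed thing).
The state is a dict: "time_s": time; "qpos": joint angles; "qvel": joint speeds; "effort": joint torques, N m; "tcp_pos": TCP position; "ee_rot": TCP orientation; "force": force on the tool from outside, world axes, zero at the start; "torque": the same for the moment, N m; "grip_width": finger opening in m.
Only numpy, scipy, OpenCV 4.12 (cv2) and the standard library are available. Lean on these libraries where they do the work, as an engineer would, in place of code of your own. Each camera call takes 0.05 s, during which the arm holds its last target.

## Working session

There is one attempt and no reset: what is moved stays moved. The work goes in short steps, Python scripts to look and compute and a shell command to move; the robot and the scene stay as the last step left them, time stands still between calls to the robot, and variables do not carry over. Pictures are saved under pics/ and viewed, and the job is handed in when it is done.

```bash
ls; mkdir -p pics; cat > h.py <<'E'
import numpy as np, cv2
from station import *
from scipy.spatial.transform import Rotation as R
def camT(f,s=None):
    if "T" in f: return np.array(f["T"])
    s=s or get_state()
    T=np.eye(4);T[:3,:3]=R.from_euler('xyz',s['ee_rot'],degrees=True).as_matrix();T[:3,3]=s['tcp_pos']
    return T@np.array(f['mount'])
def ray(f,uv,T=None):
    T=camT(f) if T is None else T
    d=np.array([(uv[0]-f['cx'])/f['fx'],-(uv[1]-f['cy'])/f['fy'],-1.])
    return T[:3,3],T[:3,:3]@d
def atz(f,uv,z,T=None):
    o,d=ray(f,uv,T); return o+d*(z-o[2])/d[2]
def proj(f,p,T=None):
    T=camT(f) if T is None else T
    c=np.linalg.inv(T)@np.append(p,1); return [f['cx']+f['fx']*c[0]/-c[2], f['cy']-f['fy']*c[1]/-c[2]]
E
python3 - <<'E'
from h import *
print(get_state()); print(grip_depth if not callable(grip_depth) else grip_depth())
for n in ("side","top","wrist"):
    f=grab_frame(n); cv2.imwrite(f"pics/{n}0.png",f['image']); print(n,{k:v for k,v in f.items() if k!='image'})
    if n!="wrist":
      for t in ("left","middle","right"):
        for k in ("lever","hinge","cup"):
          m=mark_of(f"{t}_{k}",f)[:1]
          z=.12 if k=="cup" else .149
          print(t,k,m, atz(f,m[0]['centre'],z).round(4) if m else None)
E
```

```text
pics
{'time_s': 0.0, 'qpos': array([ 6.14040663e+01,  1.66882557e+01, -8.83003091e+00,  6.45570524e+01,
       -1.01511033e-03,  8.20176109e+01]), 'qvel': array([-0.0569142 , -0.1185915 , -0.07574713, -0.00715906, -0.01805353,
        0.10248679]), 'effort': array([ 1.04158047e-03, -5.37150621e+01,  3.31367934e+01,  1.59655331e-02,
       -1.93806845e-04, -1.79498426e-05]), 'tcp_pos': array([0.18462859, 0.49098785, 0.23074519]), 'ee_rot': array([-8.99905430e+01,  7.47499938e-02,  6.93864622e+01]), 'force': array([ 0.246726  , -0.04668704, -0.35741791]), 'torque': array([-0.00979623,  0.0268594 , -0.0108969 ]), 'grip_width': 0.08529111763439436}
-0.0187
side {'fx': 433.2923276615169, 'fy': 433.2923276615169, 'cx': 316.8471866149393, 'cy': 205.8392082010703, 'T': array([[ 0.98912516,  0.06619721, -0.13133675,  0.51852842],
       [-0.14695105,  0.48164747, -0.86395666, -0.66665623],
       [ 0.00606649,  0.87386134,  0.48613738,  0.53350198],
       [ 0.        ,  0.        ,  0.        ,  1.        ]]), 'shot': 1}
left lever [{'centre': [271.7, 190.5], 'confidence': 0.62}] [0.5444 0.0
[... 1526 characters left out ...]
5, 253.8], 'confidence': 0.89}] [ 0.5106 -0.0807  0.149 ]
right hinge [{'centre': [397.7, 223.2], 'confidence': 0.88}] [ 0.5683 -0.0833  0.149 ]
right cup [{'centre': [392.5, 235.6], 'confidence': 0.79}] [ 0.5458 -0.0778  0.12  ]
wrist {'fx': 281.1553763070387, 'fy': 281.1553763070387, 'cx': 318.58580091541626, 'cy': 201.49109464570387, 'mount': array([[ 9.99999419e-01, -8.84765497e-04,  6.15609816e-04,
        -5.87300867e-04],
       [ 8.67004539e-04,  3.20945730e-01, -9.47097190e-01,
        -1.42276392e-01],
       [ 6.40381574e-04,  9.47097173e-01,  3.20946311e-01,
         8.35129620e-02],
       [ 0.00000000e+00,  0.00000000e+00,  0.00000000e+00,
         1.00000000e+00]]), 'shot': 3}
```

View pics/side0.png

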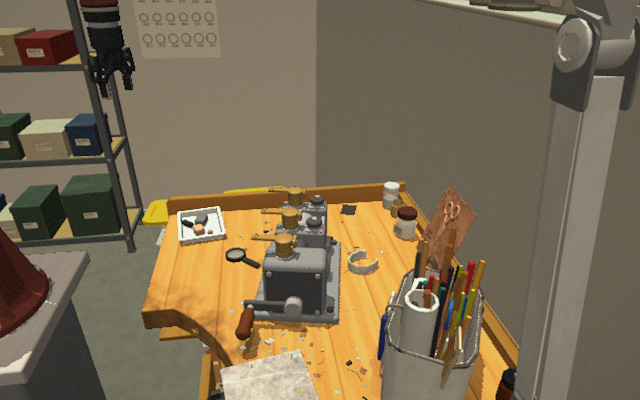

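View pics/top0.png

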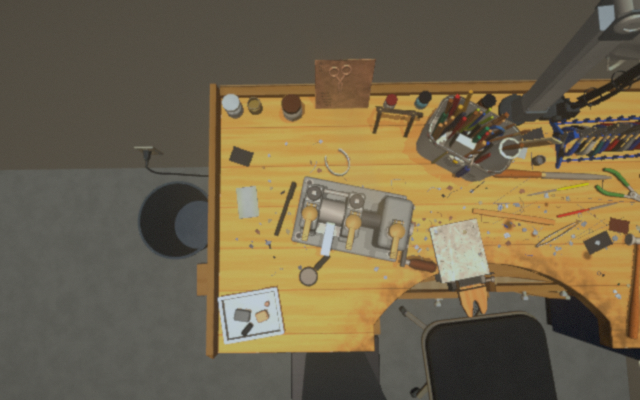

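```bash
python3 - <<'E'
from h import *
from scipy.optimize import least_squares
obs=[("l",1,.149,-.0625),]
P={('left','lever'):[(.5444,.0894),(.5496,.0982)],('left','hinge'):[(.6079,.0799),(.607,.0893)],('left','cup'):[(.593,.0913),(.5909,.0825)],
('middle','lever'):[(.5306,.0103)],('middle','hinge'):[(.5841,-.004),(.5853,-.0006)],('middle','cup'):[(.5686,.0058),(.5713,.0039)],
('right','lever'):[(.5118,-.0776),(.5106,-.0807)],('right','hinge'):[(.5739,-.0785),(.5683,-.0833)],('right','cup'):[(.5519,-.0785),(.5458,-.0778)]}
Y={'left':.085,'middle':0,'right':-.085};X={'lever':-.045,'hinge':.0175,'cup':0}
def pt(p,t,k):
    c,s=np.cos(p[2]),np.sin(p[2]);x,y=X[k],Y[t];return np.array([p[0]+c*x-s*y,p[1]+s*x+c*y])
r=least_squares(lambda p:np.concatenate([pt(p,*k)-np.array(o) for k,v in P.items() for o in v]),[.57,0,0],loss='soft_l1',f_scale=.003)
print(r.x,np.degrees(r.x[2]))
for k,v in P.items(): print(k,pt(r.x,*k).round(4),[(np.array(o)-pt(r.x,*k)).round(4) for o in v])
E
```

```text
[ 0.57150276  0.002997   -0.21961001] -12.58272667435325
('left', 'lever') [0.5461 0.0958] [array([-0.0017, -0.0064]), array([0.0035, 0.0024])]
('left', 'hinge') [0.6071 0.0821] [array([ 0.0008, -0.0022]), array([-0.0001,  0.0072])]
('left', 'cup') [0.59  0.086] [array([0.003 , 0.0053]), array([ 0.0009, -0.0035])]
('middle', 'lever') [0.5276 0.0128] [array([ 0.003 , -0.0025])]
('middle', 'hinge') [ 0.5886 -0.0008] [array([-0.0045, -0.0032]), array([-0.0033,  0.0002])]
('middle', 'cup') [0.5715 0.003 ] [array([-0.0029,  0.0028]), array([-0.0002,  0.0009])]
('right', 'lever') [ 0.5091 -0.0702] [array([ 0.0027, -0.0074]), array([ 0.0015, -0.0105])]
('right', 'hinge') [ 0.5701 -0.0838] [array([0.0038, 0.0053]), array([-0.0018,  0.0005])]
('right', 'cup') [ 0.553 -0.08 ] [array([-0.0011,  0.0015]), array([-0.0072,  0.0022])]
```

```bash
python3 -m jog '255 -.34 -.08 -.5 0;255 -.34 -.08 -.5 0;255 -.34 -.08 -.5 0;255 -.34 -.08 -.5 0;255 -.34 -.08 -.5 0'; python3 -c "
import cv2
a=cv2.imread('pics/top0.png')[160:300,270:440];cv2.imwrite('pics/topc.png',cv2.resize(a,None,fx=4,fy=4,interpolation=2))"
```

```text
time_s: 1.55
tcp_pos: [0.3168, 0.3042, 0.2611]
ee_rot: [-90.0, -0.0, 70.0]
force: [1.0, 0.1, 0.2]
grip_width: 0.0122
```

View pics/topc.png

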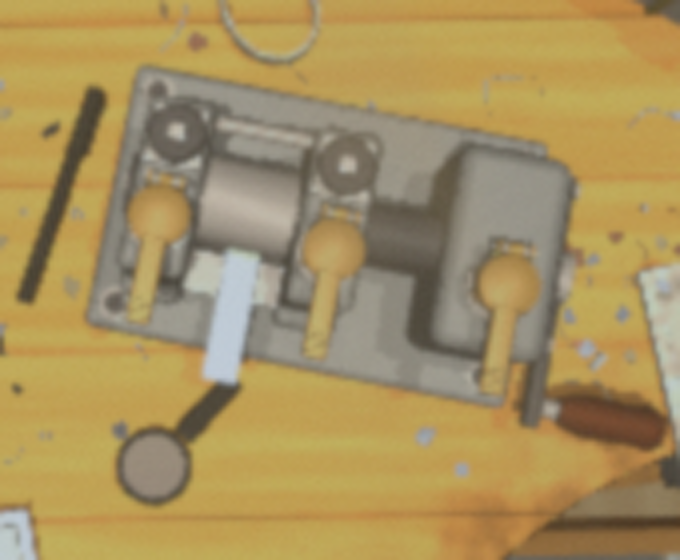

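```bash
python3 -m jog '255 -.34 0 -.5 0;255 -.34 0 -.5 0;255 -.34 0 -.5 0;255 -.34 0 -.5 0;255 -.34 0 -.5 0';python3 -m jog '255 -.34 0 -.5 0;255 -.34 0 -.5 0;255 -.34 0 -.5 0;255 0 0 0 -.04;255 0 0 0 -.04'
python3 - <<'E'
from h import *
s=get_state();print(s['tcp_pos'],s['ee_rot'],s['qpos'],s['force'],s['qvel'].max())
f=grab_frame("wrist"); T=camT(f,s)
cv2.imwrite("pics/w1.png",f['image'])
for t in ("left","middle","right"):
  for k in ("lever","hinge","cup"):
    z=.12 if k=="cup" else .149
    print(t,k,[(m['centre'],m['confidence'],atz(f,m['centre'],z,T).round(4)) for m in mark_of(f"{t}_{k}",f)[:2]])
E
```

```text
time_s: 2.05
tcp_pos: [0.454, 0.112, 0.2633]
ee_rot: [-90.2, -0.3, 70.0]
force: [0.4, 1.6, -0.4]
grip_width: -0.0002
time_s: 2.55
tcp_pos: [0.5393, -0.0099, 0.2629]
ee_rot: [-90.4, -0.2, 76.9]
force: [1.2, 0.4, -0.2]
grip_width: -0.0001
[ 0.53932251 -0.00990231  0.26288881] [-90.36945499  -0.2097536   76.92877348] [-8.92963877 17.03672366 -3.47553269 69.10410283  0.18251897  4.14287508] [ 1.15998835  0.40611148 -0.1500662 ] 1.9117954478539378
left lever [([428.2, 177.5], 0.92, array([0.5432, 0.0942, 0.149 ]))]
left hinge [([421.6, 239.4], 0.63, array([0.6062, 0.0812, 0.149 ]))]
left cup [([409.6, 208.5], 0.89, array([0.583 , 0.0809, 0.12  ])), ([331.9, 215.7], 0.26, array([ 0.5722, -0.0027,  0.12  ]))]
middle lever [([337.3, 180.4], 0.76, array([0.5267, 0.0108, 0.149 ]))]
middle hinge [([336.9, 241.3], 0.91, array([ 0.5888, -0.0026,  0.149 ])), ([428.2, 177.4], 0.67, array([0.5431, 0.0942, 0.149 ]))]
middle cup [([332.0, 216.8], 0.64, array([ 0.5734, -0.0029,  0.12  ]))]
right lever []
right hinge [([253.4, 243.9], 0.95, array([ 0.5725, -0.0857,  0.149 ]))]
right cup [([257.9, 214.1], 0.6, array([ 0.5521, -0.0807,  0.12  ]))]
```

View pics/w1.png

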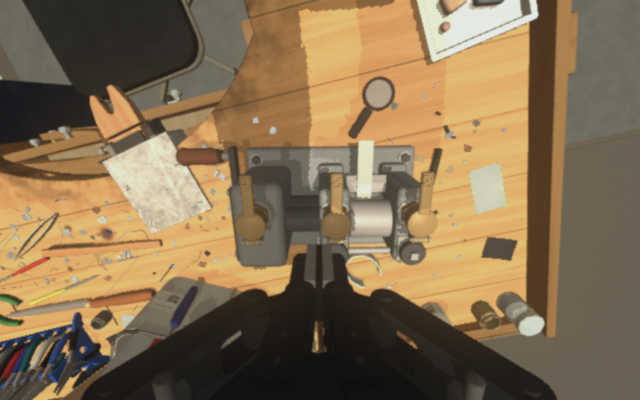

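```bash
python3 -m jog '255 .456 0 .1 -.007;255 .456 0 .1 -.007;255 .456 0 .1 0;255 0 .5 0 0;255 0 .3 0 0'
python3 - <<'E'
from h import *
s=get_state();print(s['tcp_pos'],s['ee_rot'],s['force'])
f=grab_frame("wrist"); T=camT(f,s)
cv2.imwrite("pics/w2.png",f['image'])
for t in ("left","middle","right"):
  for k in ("lever","hinge"):
    z=.12 if k=="cup" else .149
    print(t,k,[(m['centre'],m['confidence'],atz(f,m['centre'],z,T).round(4)) for m in mark_of(f"{t}_{k}",f)[:2]])
print(get_state()['tcp_pos'])
E
```

```text
time_s: 3.55
tcp_pos: [0.5421, 0.1014, 0.2057]
ee_rot: [-90.9, -0.3, 78.1]
force: [-0.9, 0.1, -0.0]
grip_width: 0.0003
[0.54207408 0.10140964 0.20565127] [-90.8792753   -0.31727099  78.11379625] [-0.88659735  0.10063514 -0.02982101]
left lever [([307.2, 224.9], 0.88, array([0.5438, 0.0918, 0.149 ])), ([200.6, 222.7], 0.33, array([0.5251, 0.0125, 0.149 ]))]
left hinge []
middle lever []
middle hinge [([206.1, 294.1], 0.63, array([ 0.5884, -0.0055,  0.149 ]))]
right lever [([85.5, 223.2], 0.69, array([ 0.5073, -0.0735,  0.149 ]))]
right hinge [([105.5, 293.6], 0.62, array([ 0.5703, -0.0879,  0.149 ]))]
[0.54376194 0.09994378 0.20886481]
```

View pics/w2.png

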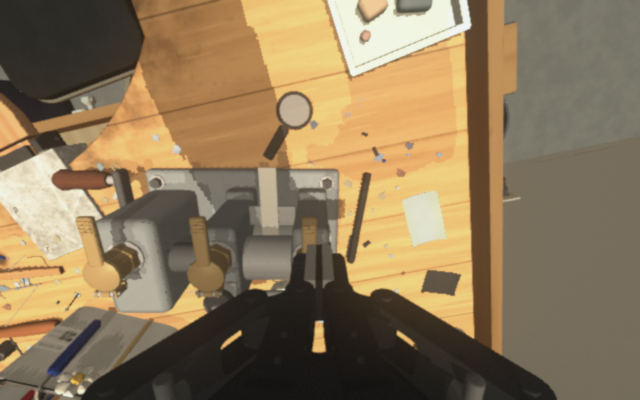

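```bash
python3 -m jog '255 -.09 .2 .02 0;255 0 .2 0 0;255 0 .15 0 0;255 0 .05 0 0;255 0 0 0 0'; python3 -c "
from station import *
s=get_state();print(s['tcp_pos'],s['ee_rot'],s['force'])"
```

```text
time_s: 4.4
tcp_pos: [0.5452, 0.0925, 0.1673]
ee_rot: [-91.5, -0.5, 77.9]
force: [-0.2, 0.7, 0.8]
grip_width: 0.0
[0.54523242 0.09246733 0.16728673] [-91.5214899   -0.47771578  77.86056903] [-0.15930063  0.66942558  0.82528832]
```

```bash
python3 -m jog '255 0 .08 .05 0;255 0 .05 0 0;255 0 .03 0 0;255 0 0 0 0;255 0 0 0 0'; python3 -c "
from station import *
s=get_state();print(s['tcp_pos'],s['ee_rot'],s['force'])"
```

```text
time_s: 4.9
tcp_pos: [0.5425, 0.0935, 0.1557]
ee_rot: [-91.6, -0.5, 77.9]
force: [-0.7, 0.8, -0.2]
grip_width: -0.0002
[0.5424762  0.09351322 0.15572397] [-91.63514573  -0.50818522  77.86931777] [-0.65632337  0.77927975 -0.23974578]
```

```bash
for i in 1; do python3 -m jog '255 0 .03 0 0;255 0 .03 0 0;255 0 0 0 0;255 0 0 0 0;255 0 0 0 0'; done
python3 -c "
from station import *
s=get_state();print(s['tcp_pos'],s['ee_rot'],s['force'],s['torque'],s['effort'])"
```

```text
time_s: 5.4
tcp_pos: [0.543, 0.0936, 0.1512]
ee_rot: [-91.7, -0.5, 77.9]
force: [-0.3, 0.5, -0.0]
grip_width: -0.0
[0.54296186 0.09357074 0.15116883] [-91.66978163  -0.51749362  77.87325189] [-0.33446541  0.4614987  -0.03239831] [0.02211361 0.05332169 0.01712735] [-2.50769377e-02 -5.69883764e+01  3.10416698e+01 -3.88636189e-01
 -3.27529349e-03 -4.96952998e-04]
```

```bash
python3 -m jog '255 0 .025 0 0;255 0 0 0 0;255 0 0 0 0;255 0 0 0 0;255 0 0 0 0'
python3 -c "
from station import *
s=get_state();print(s['tcp_pos'],s['force'],s['torque'])"
```

```text
time_s: 5.9
tcp_pos: [0.5431, 0.0936, 0.1494]
ee_rot: [-91.7, -0.5, 77.9]
force: [-0.6, 0.1, 1.7]
grip_width: -0.0001
[0.54305263 0.09363448 0.1493766 ] [-0.58871446  0.10329631  1.74840327] [ 0.05359342  0.12811936 -0.00797369]
```

```bash
python3 -m jog '255 0 .025 0 0;255 0 0 0 0;255 0 0 0 0;255 0 0 0 0;255 0 0 0 0'
python3 -c "
from station import *
s=get_state();print(s['tcp_pos'],s['force'],s['torque'])"
```

```text
time_s: 6.4
tcp_pos: [0.5427, 0.0938, 0.1474]
ee_rot: [-91.6, -0.5, 77.9]
force: [-1.2, -1.2, 1.3]
grip_width: -0.0002
[0.54269034 0.09377644 0.14741802] [-1.21268078 -1.21126064  1.25289875] [0.07057731 0.27817264 0.03071698]
```

```bash
python3 -m jog '255 0 .03 0 0;255 0 .02 0 0;255 0 0 0 0;255 0 0 0 0;255 0 0 0 0'
python3 -c "
from station import *
s=get_state();print(s['tcp_pos'],s['force'],s['torque'])
import cv2
f=grab_frame('side');cv2.imwrite('pics/s3.png',cv2.resize(f['image'][150:300,180:380],None,fx=4,fy=4))"
```

```text
time_s: 6.9
tcp_pos: [0.5425, 0.0939, 0.1463]
ee_rot: [-91.7, -0.5, 77.9]
force: [-1.8, -0.7, 2.9]
grip_width: 0.0001
[0.54246492 0.09391465 0.14628687] [-1.77662871 -0.70984569  2.85272736] [-0.0056468   0.34629552  0.03269225]
```

View pics/s3.png

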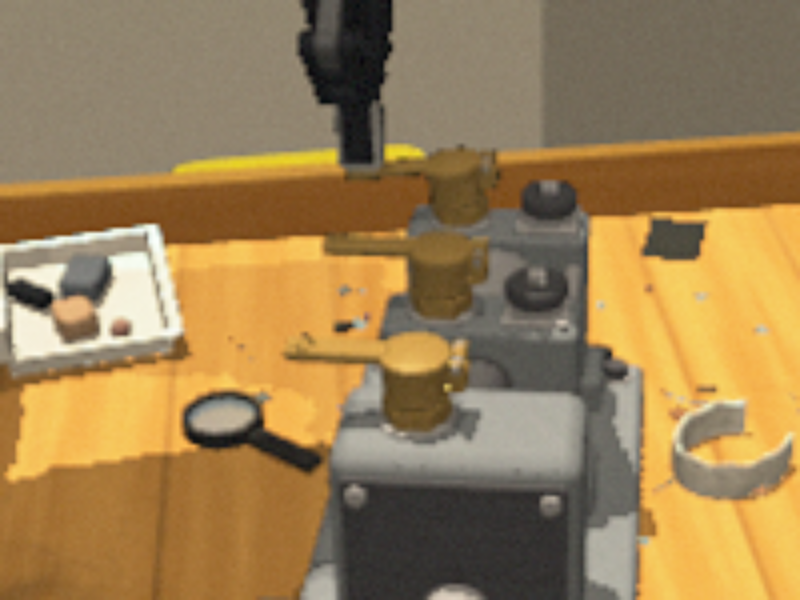

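```bash
python3 -m jog '255 0 .05 0 0;255 0 0 0 0;255 0 .05 0 0;255 0 0 0 0;255 0 0 0 0'
python3 -c "
from station import *
s=get_state();print(s['tcp_pos'],s['force'],s['torque'])
"
```

```text
time_s: 7.45
tcp_pos: [0.5426, 0.0941, 0.146]
ee_rot: [-92.0, -0.6, 77.9]
force: [-4.0, -0.9, 5.3]
grip_width: -0.0001
[0.54256683 0.09407557 0.14596656] [-3.99911353 -0.91124303  5.33208112] [-0.25359224  0.75855822 -0.00100435]
```

```bash
python3 -m jog '255 0 -.35 0 0;255 -.55 0 0 0;255 -.55 0 0 0;255 0 0 0 0;255 0 0 0 0'
python3 -c "
from station import *
s=get_state();print(s['tcp_pos'],s['ee_rot'],s['force'],s['torque'])
"
```

```text
time_s: 7.95
tcp_pos: [0.5256, 0.0111, 0.1716]
ee_rot: [-92.2, -0.6, 78.0]
force: [-0.0, -0.4, -0.3]
grip_width: -0.0
[0.52557471 0.01107975 0.17162293] [-92.16320276  -0.58498438  78.02905262] [-0.01661604 -0.40354369 -0.25259127] [-0.00717782  0.02297292 -0.00877875]
```

```bash
python3 -m jog '255 0 .13 .01 0;255 0 .08 0 0;255 0 .04 0 0;255 0 0 0 0;255 0 0 0 0'
python3 -m jog '255 0 .02 0 0;255 0 0 0 0;255 0 .02 0 0;255 0 0 0 0;255 0 0 0 0'
```

```text
time_s: 8.45
tcp_pos: [0.5255, 0.0132, 0.1504]
ee_rot: [-92.1, -0.5, 78.2]
force: [-2.6, -2.6, 8.1]
grip_width: -0.0004
time_s: 8.95
tcp_pos: [0.5256, 0.0132, 0.1505]
ee_rot: [-92.2, -0.1, 78.3]
force: [-2.5, -3.0, 6.3]
grip_width: 0.0002
```

```bash
python3 -m jog '255 0 -.35 0 0;255 -.57 0 0 0;255 -.57 0 0 0;255 0 0 0 0;255 0 0 0 0'
python3 -m jog '255 0 .13 0 0;255 0 .05 0 0;255 0 0 0 0;255 0 0 0 0;255 0 0 0 0'
python3 -c "
from station import *
s=get_state();print(s['tcp_pos'],s['ee_rot'],s['force'],s['torque'])
import cv2
f=grab_frame('wrist');cv2.imwrite('pics/w4.png',f['image'])
f=grab_frame('side');cv2.imwrite('pics/s4.png',cv2.resize(f['image'][150:300,180:380],None,fx=4,fy=4))"
```

```text
time_s: 9.45
tcp_pos: [0.508, -0.0699, 0.1765]
ee_rot: [-92.3, -0.1, 78.7]
force: [-0.5, 0.7, -0.9]
grip_width: -0.0001
time_s: 9.95
tcp_pos: [0.5085, -0.0662, 0.1604]
ee_rot: [-92.1, -0.1, 79.0]
force: [-0.2, 0.2, 0.3]
grip_width: -0.0
[ 0.50853279 -0.06624687  0.1603927 ] [-92.12300245  -0.14296023  78.99824811] [-0.15510177  0.22684798  0.28118801] [ 0.01330719 -0.01364959 -0.00134332]
```

View pics/s4.png

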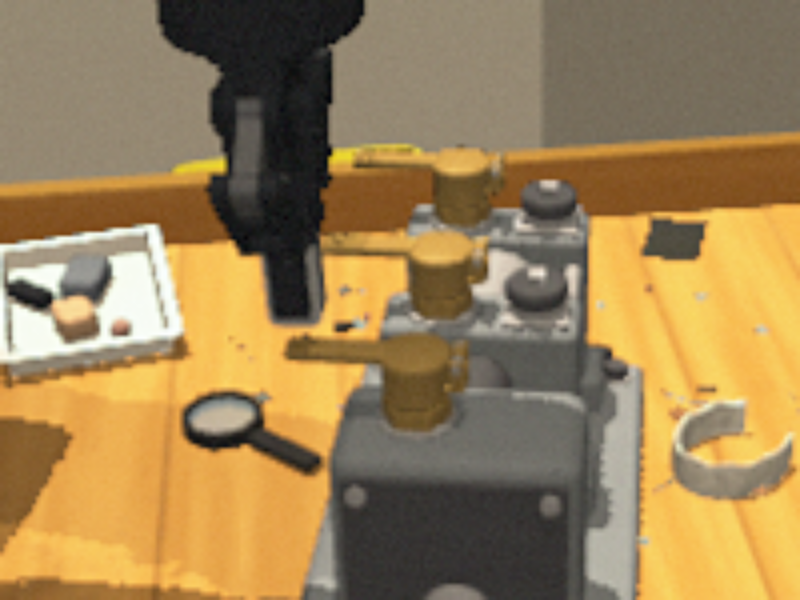

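View pics/w4.png

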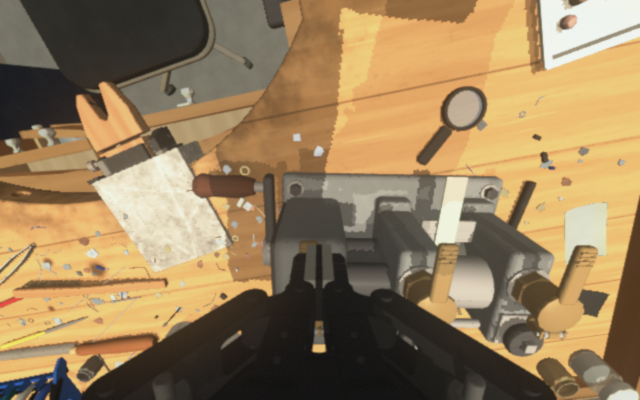

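```bash
python3 -m jog '255 -.1 0 0 .011;255 0 .05 0 0;255 0 .04 0 0;255 0 .03 0 0;255 0 0 0 0'
python3 -m jog '255 0 .03 0 0;255 0 0 0 0;255 0 .02 0 0;255 0 0 0 0;255 0 0 0 0'
```

```text
time_s: 10.55
tcp_pos: [0.5076, -0.0749, 0.1513]
ee_rot: [-92.2, -0.2, 77.9]
force: [-1.4, 0.5, 3.3]
grip_width: -0.0002
time_s: 11.05
tcp_pos: [0.5074, -0.0748, 0.1509]
ee_rot: [-92.3, -0.1, 77.9]
force: [-0.5, -0.1, 5.0]
grip_width: 0.0001
```

```bash
python3 -m jog '255 0 -.5 0 0;150 .57 -.15 0 0;150 .57 0 0 0;150 .57 0 0 0;150 .57 0 0 0'
python3 -m jog '150 0 0 0 0;150 0 0 0 0;150 0 0 0 0;150 0 0 0 0;150 0 0 0 0'
python3 - <<'E'
from h import *
s=get_state();print(s['tcp_pos'],s['ee_rot'],s['force'],s['qvel'])
f=grab_frame("wrist"); T=camT(f,s)
cv2.imwrite("pics/w5.png",f['image'])
for t in ("left","middle"):
  for k in ("lever","hinge"):
    print(t,k,[(m['centre'],m['confidence'],atz(f,m['centre'],.149,T).round(4)) for m in mark_of(f"{t}_{k}",f)[:2]])
E
```

```text
time_s: 11.55
tcp_pos: [0.5435, 0.0931, 0.2028]
ee_rot: [-92.5, -0.1, 77.3]
force: [0.8, -0.4, 0.4]
grip_width: 0.0352
time_s: 12.05
tcp_pos: [0.5438, 0.0962, 0.2023]
ee_rot: [-92.5, -0.2, 77.6]
force: [-0.1, -0.7, -0.6]
grip_width: 0.0346
[0.54378819 0.09617858 0.20225432] [-92.45379798  -0.16271344  77.60297102] [-0.0846086  -0.72697157 -0.60572335] [-0.87430464 -0.18685172 -0.30805178  0.02283412 -0.15374333 -0.21060591]
left lever [([85.5, 223.4], 0.71, array([ 0.5083, -0.0762,  0.149 ])), ([313.9, 219.2], 0.67, array([0.5419, 0.0926, 0.149 ]))]
left hinge [([318.0, 292.4], 0.82, array([0.6083, 0.0811, 0.149 ]))]
middle lever [([201.7, 220.2], 0.71, array([0.5246, 0.0102, 0.149 ]))]
middle hinge [([214.1, 291.1], 0.95, array([ 0.5883, -0.0032,  0.149 ])), ([361.6, 210.4], 0.5, array([0.5425, 0.1287, 0.149 ]))]
```

View pics/w5.png

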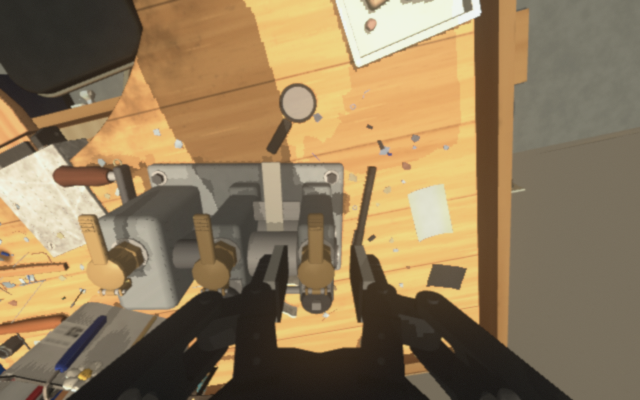

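```bash
python3 -m jog '150 -.04 .3 .04 0;150 0 .3 0 0;150 0 .2 0 0;150 0 .08 0 0;150 0 0 0 0'
python3 -c "
from station import *
s=get_state();print(s['tcp_pos'],s['ee_rot'],s['force'],s['torque'])
import cv2
f=grab_frame('wrist');cv2.imwrite('pics/w6.png',f['image'])
f=grab_frame('side');cv2.imwrite('pics/s6.png',cv2.resize(f['image'][150:300,180:380],None,fx=4,fy=4))"
```

```text
time_s: 12.8
tcp_pos: [0.5442, 0.0933, 0.1353]
ee_rot: [-92.6, -0.2, 77.6]
force: [0.2, -0.9, 0.3]
grip_width: 0.0353
[0.54423644 0.09331421 0.13531164] [-92.61995681  -0.21479284  77.58164318] [ 0.24247102 -0.94218066  0.2598194 ] [ 0.02794316  0.0673966  -0.03171369]
```

View pics/s6.png

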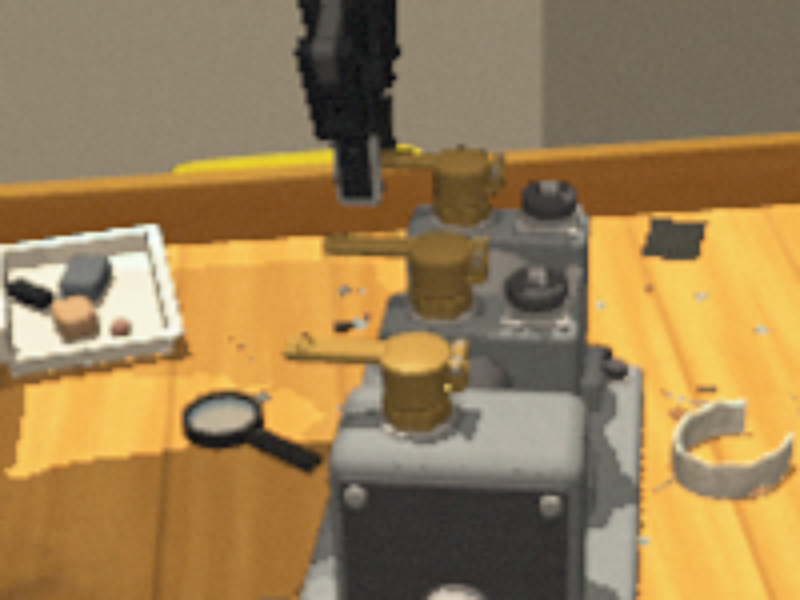

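View pics/w6.png

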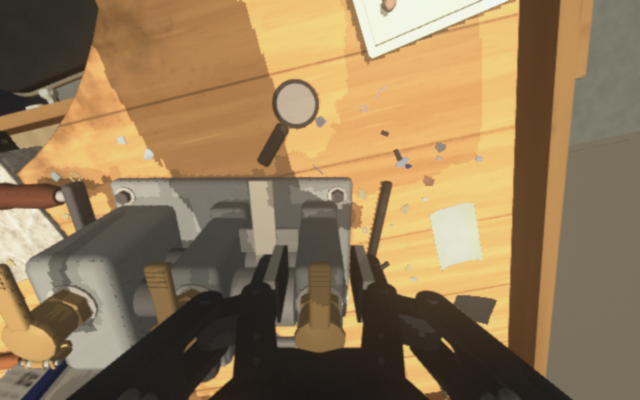

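```bash
python3 -m jog '200 0 .04 0 0;255 0 0 0 0;255 0 0 0 0;255 0 0 0 0;255 0 0 0 0'
python3 -m jog '255 0 0 0 0;255 0 0 0 0;255 0 -.05 0 0;255 0 -.05 0 0;255 0 -.05 0 0'
python3 -c "
from station import *
s=get_state();print(s['tcp_pos'],s['ee_rot'],s['force'],s['torque'])"
```

```text
time_s: 13.4
tcp_pos: [0.5462, 0.0934, 0.1351]
ee_rot: [-92.9, -0.3, 77.6]
force: [1.4, -0.3, -1.9]
grip_width: 0.0102
time_s: 13.9
tcp_pos: [0.5431, 0.0938, 0.145]
ee_rot: [-92.5, -0.2, 77.6]
force: [-0.2, 1.1, -9.3]
grip_width: 0.01
[0.54310294 0.09384837 0.14500965] [-92.53894233  -0.24769449  77.61208352] [-0.22564977  1.06632419 -9.3290925 ] [0.29546382 0.44546538 0.0356789 ]
```

```bash
python3 -m jog '255 0 -.07 -.02 0;255 0 -.07 -.02 0;255 0 -.07 -.025 0;255 0 -.07 -.03 0;255 0 0 0 0'
python3 -c "
from station import *
s=get_state();print(s['tcp_pos'],s['ee_rot'],s['force'],s['torque'])
import cv2
f=grab_frame('side');cv2.imwrite('pics/s7.png',cv2.resize(f['image'][150:300,180:380],None,fx=4,fy=4))"
```

```text
time_s: 14.4
tcp_pos: [0.5508, 0.0922, 0.1683]
ee_rot: [-92.6, -0.3, 77.6]
force: [1.9, -0.3, -9.8]
grip_width: 0.0099
[0.55078628 0.09215549 0.16827001] [-92.63356337  -0.25725546  77.60511197] [ 1.92685306 -0.2744414  -9.7823226 ] [0.25592662 0.16725874 0.05794863]
```

View pics/s7.png

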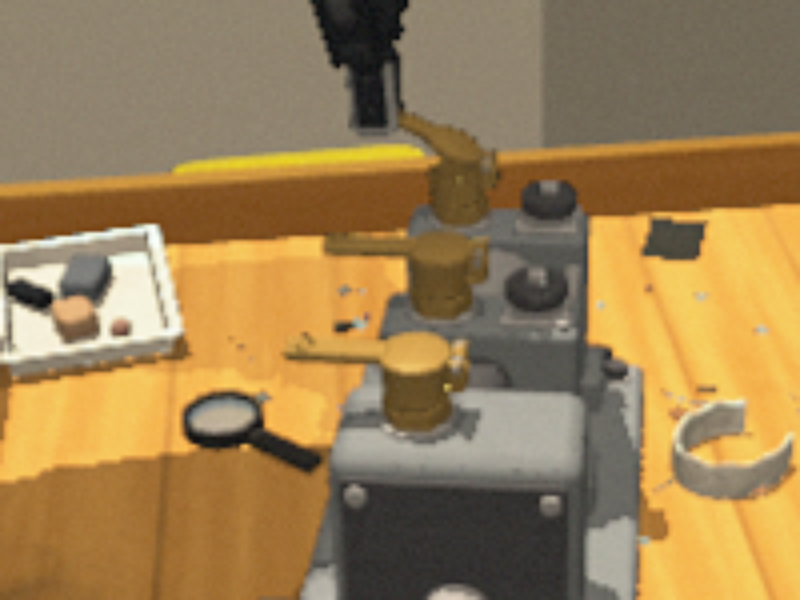

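```bash
python3 -m jog '255 0 -.046 -.055 0;255 0 -.046 -.055 0;255 0 -.046 -.055 0;255 0 -.04 -.055 0;255 0 0 0 0'
python3 -c "
from station import *
s=get_state();print(s['tcp_pos'],s['ee_rot'],s['force'],s['torque'])"
```

```text
time_s: 14.95
tcp_pos: [0.5651, 0.0889, 0.1818]
ee_rot: [-92.3, -0.2, 77.6]
force: [1.3, 1.1, -8.9]
grip_width: 0.0099
[0.56513932 0.08894005 0.18182065] [-92.32614524  -0.24284851  77.64105582] [ 1.28788238  1.09296542 -8.86025468] [0.27148365 0.23108434 0.17219043]
```

```bash
python3 -m jog '255 0 -.033 -.05 0;255 0 -.03 -.05 0;255 0 -.028 -.05 0;255 0 -.025 -.05 0;255 0 0 0 0'
python3 -c "
from station import *
s=get_state();print(s['tcp_pos'],s['ee_rot'],s['force'],s['torque'])
import cv2
f=grab_frame('side');cv2.imwrite('pics/s8.png',cv2.resize(f['image'][150:300,180:380],None,fx=4,fy=4))"
```

```text
time_s: 15.45
tcp_pos: [0.5814, 0.0855, 0.1923]
ee_rot: [-92.4, -0.3, 77.7]
force: [1.2, 1.3, -8.8]
grip_width: 0.0082
[0.58140424 0.08546645 0.19227858] [-92.40809668  -0.25114428  77.66221452] [ 1.20839884  1.31992923 -8.83468046] [ 0.20329856 -0.1088623   0.23832188]
```

View pics/s8.png

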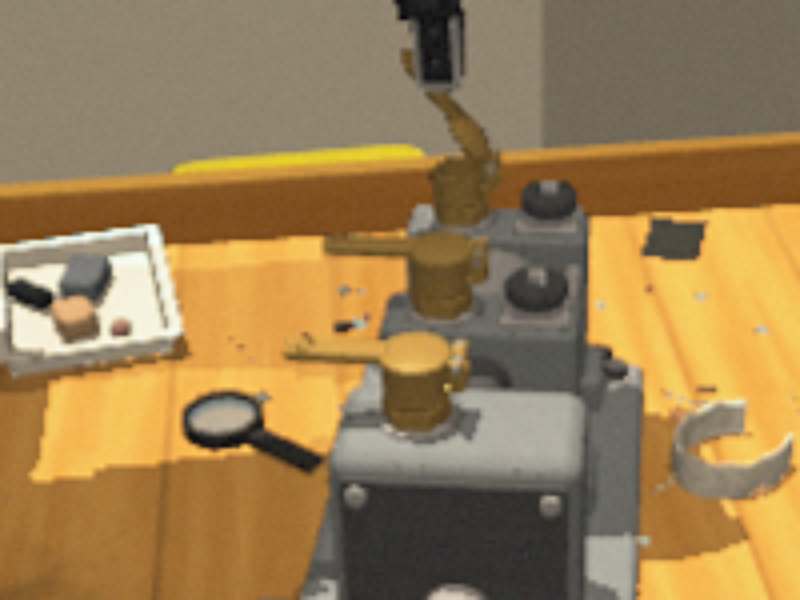

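```bash
python3 -c "
from station import *
import cv2
f=grab_frame('wrist');cv2.imwrite('pics/w9.png',f['image'])
f=grab_frame('side');cv2.imwrite('pics/s9.png',cv2.resize(f['image'][150:215,265:325],None,fx=9,fy=9,interpolation=cv2.INTER_CUBIC))
print(get_state()['tcp_pos'],get_state()['force'],get_state()['grip_width'])"
```

```text
[0.58055451 0.08563443 0.19187946] [ 1.71454003  1.65304082 -9.10107098] 0.00834567583588628
```

View pics/s9.png

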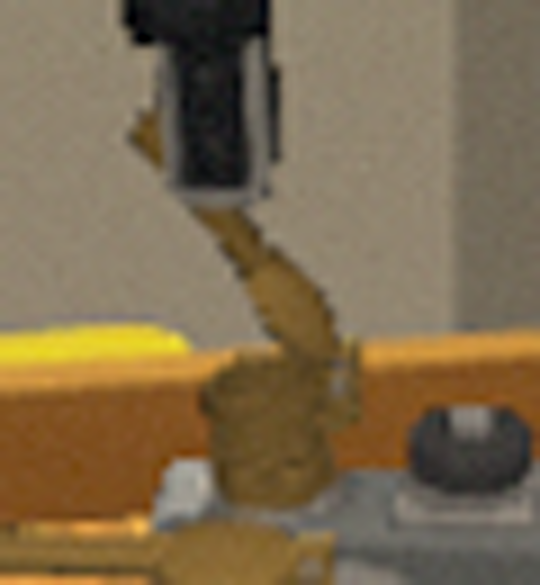

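View pics/w9.png

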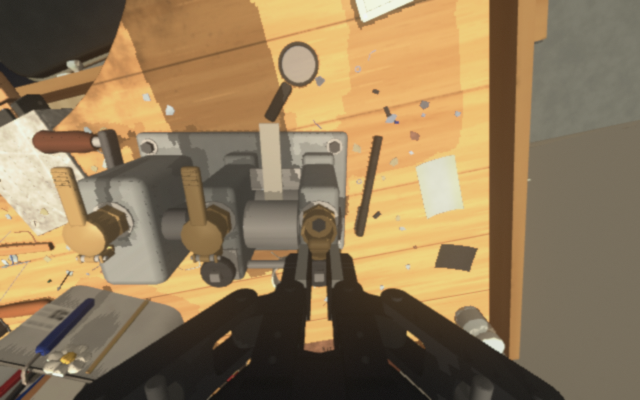

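```bash
python3 -m jog '255 0 -.02 -.05 0;255 0 -.015 -.05 0;255 0 -.012 -.05 0;255 0 -.01 -.05 0;255 0 0 0 0'
python3 -c "
from station import *
import cv2
s=get_state();print(s['tcp_pos'],s['ee_rot'],s['force'],s['torque'],s['grip_width'])
f=grab_frame('side');cv2.imwrite('pics/s10.png',cv2.resize(f['image'][150:215,265:325],None,fx=9,fy=9,interpolation=cv2.INTER_CUBIC))"
```

```text
time_s: 16.1
tcp_pos: [0.5949, 0.0822, 0.1964]
ee_rot: [-92.2, -0.2, 77.6]
force: [-0.6, 2.2, -10.5]
grip_width: 0.0067
[0.59492179 0.08218181 0.1964406 ] [-92.19781284  -0.21612684  77.60752743] [ -0.640973     2.2316449  -10.54088331] [ 0.37513465  0.16362371 -0.28414805] 0.006654539437652636
```

View pics/s10.png

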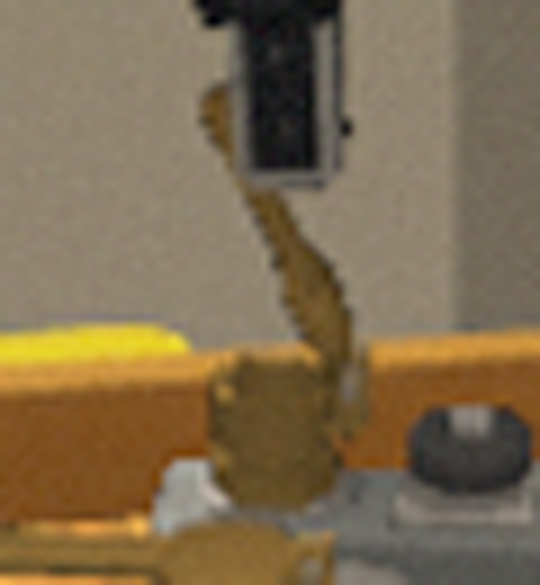

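```bash
python3 -m jog '255 0 .012 -.035 0;255 0 .012 -.035 0;255 0 .012 -.035 0;255 0 .012 -.03 0;255 0 0 0 0'
python3 -c "
from station import *
import cv2
s=get_state();print(s['tcp_pos'],s['ee_rot'],s['force'],s['torque'],s['grip_width'])
f=grab_frame('side');cv2.imwrite('pics/s11.png',cv2.resize(f['image'][150:215,265:325],None,fx=9,fy=9,interpolation=cv2.INTER_CUBIC))"
```

```text
time_s: 16.65
tcp_pos: [0.6054, 0.0803, 0.1953]
ee_rot: [-92.3, -0.3, 77.6]
force: [0.0, -0.2, 0.4]
grip_width: -0.0003
[0.60535576 0.08028951 0.19534179] [-92.2643593   -0.26624736  77.64282701] [ 0.03719392 -0.19165172  0.42600354] [-0.0105152  -0.03825947  0.00062081] -0.0003435788784966518
```

View pics/s11.png

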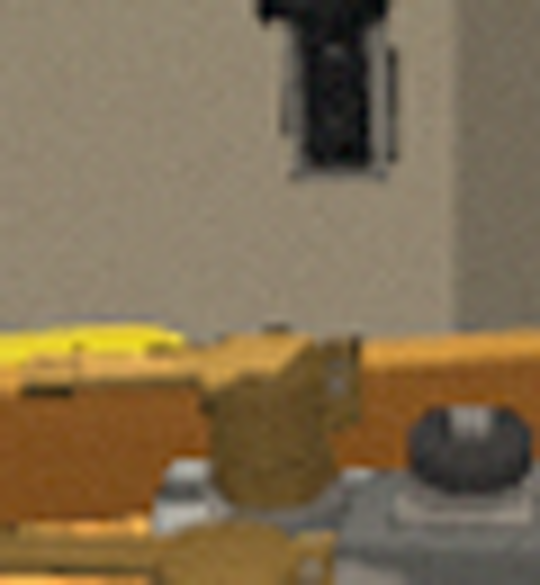

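The tongue slipped out at the edge of the pads and the lid snapped shut. My arc ignored the cup rocking back, so I pulled outward too far. I'll re-grip 8 mm further in and use a corrected arc.

```bash
python3 -m jog '150 0 -.07 .37 0;150 0 0 .37 0;150 0 0 .03 0;150 0 0 0 0;150 0 0 0 0'
python3 -m jog '150 0 .25 0 0;150 0 .25 0 0;150 0 .2 0 0;150 0 .08 0 0;150 0 0 0 0'
python3 -c "
from station import *
import cv2
s=get_state();print(s['tcp_pos'],s['ee_rot'],s['force'],s['torque'],s['grip_width'])
f=grab_frame('wrist');cv2.imwrite('pics/w12.png',f['image'])
f=grab_frame('side');cv2.imwrite('pics/s12.png',cv2.resize(f['image'][150:215,245:325],None,fx=9,fy=9,interpolation=cv2.INTER_CUBIC))"
```

```text
time_s: 17.2
tcp_pos: [0.5534, 0.0915, 0.2029]
ee_rot: [-93.1, -0.3, 77.6]
force: [-0.4, 0.2, -1.1]
grip_width: 0.0354
time_s: 17.7
tcp_pos: [0.5634, 0.0897, 0.1445]
ee_rot: [-93.5, -0.3, 77.5]
force: [-0.3, -0.7, -0.8]
grip_width: 0.0351
[0.56340073 0.08968938 0.14447451] [-93.52994963  -0.3472022   77.50734156] [-0.26789327 -0.70203698 -0.82078517] [ 0.02668998  0.08444456 -0.00493068] 0.03505944207398182
```

View pics/s12.png

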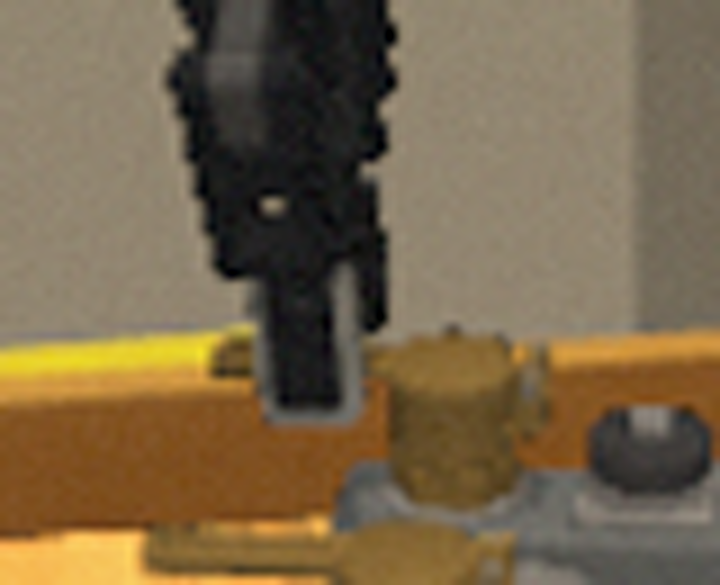

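View pics/w12.png

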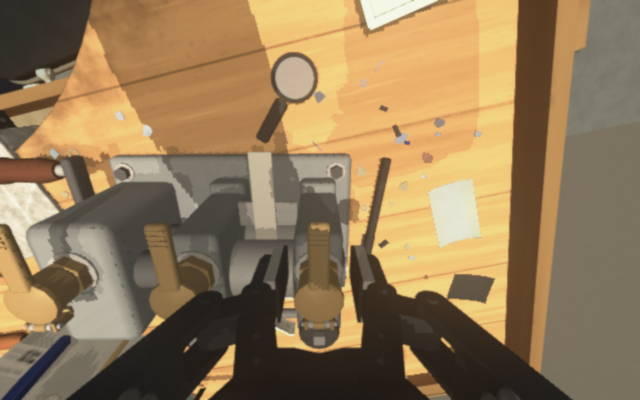

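```bash
python3 -m jog '150 0 .05 .08 0;150 0 .05 .06 0;150 0 .03 .01 0;150 0 0 0 0;150 0 0 0 0'
python3 -c "
from station import *
import cv2
s=get_state();print(s['tcp_pos'],s['ee_rot'],s['force'],s['torque'],s['grip_width'])
f=grab_frame('side');cv2.imwrite('pics/s13.png',cv2.resize(f['image'][150:215,245:325],None,fx=9,fy=9,interpolation=cv2.INTER_CUBIC))"
```

```text
time_s: 18.3
tcp_pos: [0.5535, 0.0925, 0.1363]
ee_rot: [-93.8, -0.4, 77.5]
force: [0.7, -0.3, -0.1]
grip_width: 0.0352
[0.55350635 0.09252626 0.13627391] [-93.77877233  -0.4114457   77.53223607] [ 0.72284808 -0.26887308 -0.08837964] [0.05428192 0.06027702 0.03686145] 0.03516899369311554
```

View pics/s13.png

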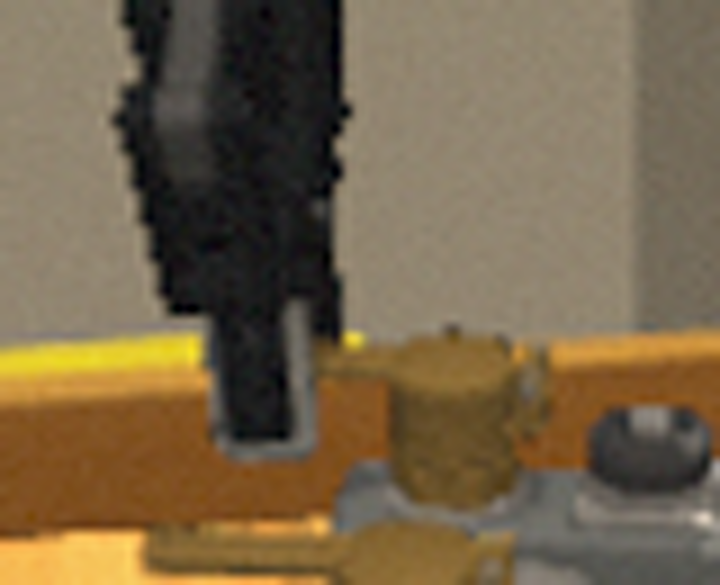

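```bash
python3 -m jog '150 0 .04 -.06 0;150 0 0 0 0;255 0 0 0 0;255 0 0 0 0;255 0 0 0 0'
python3 -m jog '255 0 0 0 0;255 0 0 0 0;255 0 0 0 0;255 0 0 0 0;255 0 0 0 0'
python3 -c "
from station import *
import cv2
s=get_state();print(s['tcp_pos'],s['ee_rot'],s['force'],s['torque'],s['grip_width'])
f=grab_frame('side');cv2.imwrite('pics/s14.png',cv2.resize(f['image'][150:215,245:325],None,fx=9,fy=9,interpolation=cv2.INTER_CUBIC))"
```

```text
time_s: 18.85
tcp_pos: [0.5588, 0.0908, 0.1336]
ee_rot: [-93.8, -0.4, 77.5]
force: [-1.5, -0.5, 1.1]
grip_width: 0.0103
time_s: 19.35
tcp_pos: [0.5589, 0.0908, 0.1337]
ee_rot: [-93.8, -0.4, 77.5]
force: [0.0, -1.2, 0.3]
grip_width: 0.0099
[0.55890766 0.09076322 0.13371381] [-93.81596638  -0.35556689  77.50384214] [ 0.03019196 -1.16753767  0.30274182] [-0.15632175  0.15168098  0.07146243] 0.009934674049989357
```

View pics/s14.png

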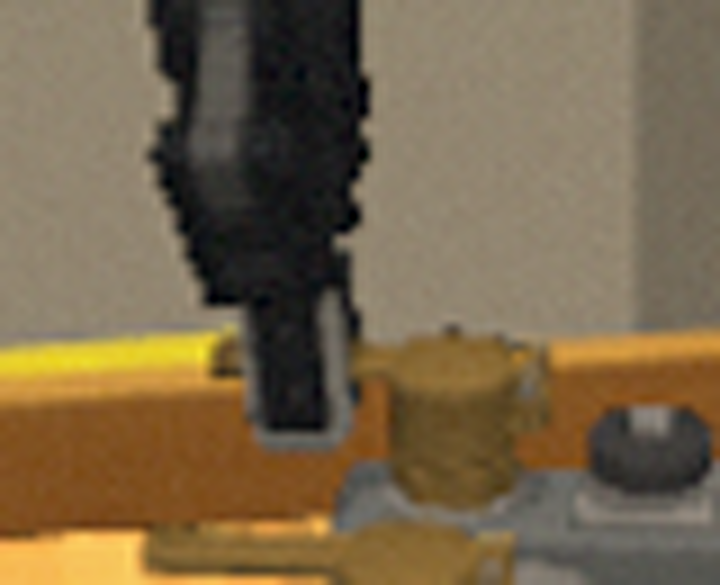

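```bash
python3 -m jog '255 0 -.057 -.036 0;255 0 -.057 -.03 0;255 0 -.057 -.03 0;255 0 -.055 -.03 0;255 0 0 0 0'
cat > m.py <<'E'
from h import *
s=get_state();d=(s['tcp_pos']-np.array([.5589,.0908,.1337]))*1000
print('fwd',d[0]*.978-d[1]*.21,'left',d[0]*.21+d[1]*.978,'up',d[2],s['ee_rot'].round(1),'F',s['force'].round(1),s['grip_width'].round(4),s['time_s'])
E
python3 m.py
```

```text
time_s: 19.9
tcp_pos: [0.5613, 0.09, 0.1477]
ee_rot: [-93.0, -0.3, 77.6]
force: [-1.0, 1.4, -9.1]
grip_width: 0.0103Traceback (most recent call last):
  File "m.py", line 3, in <module>
    print('fwd',d[0]*.978-d[1]*.21,'left',d[0]*.21+d[1]*.978,'up',d[2],s['ee_rot'].round(1),'F',s['force'].round(1),s['grip_width'].round(4),s['time_s'])
                                                                                                                    ^^^^^^^^^^^^^^^^^^^^^
AttributeError: 'float' object has no attribute 'round'
```

```bash
sed -i "s/s\['grip_width'\].round(4)/s['grip_width']/" m.py
python3 -m jog '255 0 -.038 -.03 0;255 0 -.038 -.03 0;255 0 -.038 -.03 0;255 0 -.038 -.03 0;255 0 0 0 0'
python3 m.py; python3 -c "
from station import *
import cv2
f=grab_frame('side');cv2.imwrite('pics/s15.png',cv2.resize(f['image'][140:215,245:325],None,fx=8,fy=8,interpolation=cv2.INTER_CUBIC))"
```

```text
time_s: 20.4
tcp_pos: [0.5689, 0.0883, 0.1594]
ee_rot: [-92.8, -0.3, 77.6]
force: [-1.6, 1.8, -11.2]
grip_width: 0.0103
fwd 10.272895886080196 left -0.339841126929191 up 25.653805369776766 [-92.8  -0.3  77.6] F [ -1.6   1.8 -11.2] 0.01033424463726669 20.4
```

View pics/s15.png

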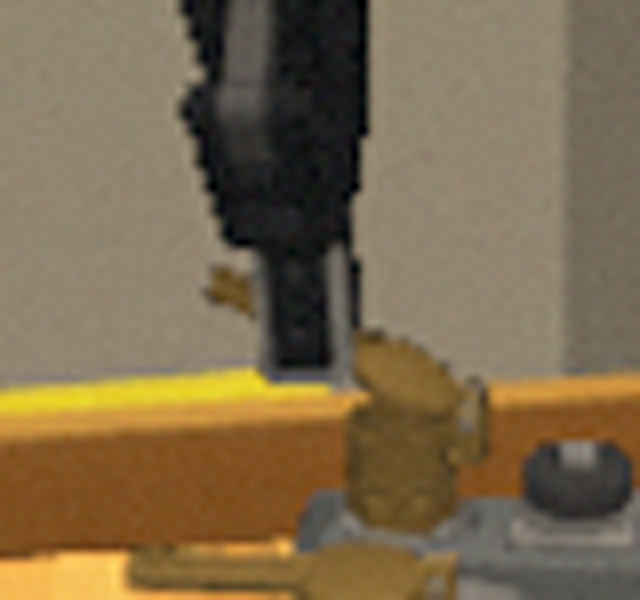

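```bash
python3 -m jog '255 0 -.04 -.034 0;255 0 -.04 -.036 0;255 0 -.038 -.038 0;255 0 -.036 -.04 0;255 0 0 0 0'
python3 m.py; python3 -c "
from station import *
import cv2
f=grab_frame('side');cv2.imwrite('pics/s16.png',cv2.resize(f['image'][140:215,245:325],None,fx=8,fy=8,interpolation=cv2.INTER_CUBIC))"
```

```text
time_s: 20.95
tcp_pos: [0.579, 0.086, 0.1716]
ee_rot: [-92.7, -0.3, 77.6]
force: [-1.9, 1.7, -11.3]
grip_width: 0.0099
fwd 20.648088291228337 left -0.5131275661744059 up 37.89200159841499 [-92.7  -0.3  77.6] F [ -1.9   1.7 -11.3] 0.009864589918186494 20.95
```

View pics/s16.png

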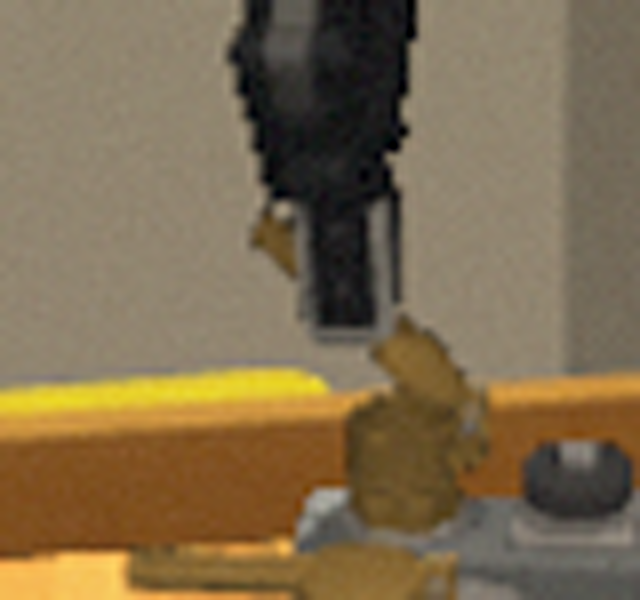

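```bash
python3 -m jog '255 0 -.022 -.04 0;255 0 -.018 -.042 0;255 0 -.014 -.043 0;255 0 -.01 -.043 0;255 0 0 0 0'
python3 m.py; python3 -c "
from station import *
import cv2
f=grab_frame('side');cv2.imwrite('pics/s17.png',cv2.resize(f['image'][140:215,245:325],None,fx=8,fy=8,interpolation=cv2.INTER_CUBIC))"
```

```text
time_s: 21.5
tcp_pos: [0.592, 0.0831, 0.1775]
ee_rot: [-92.7, -0.3, 77.6]
force: [-2.9, 1.9, -10.3]
grip_width: 0.0095
fwd 33.99324880315075 left -0.6219824768204809 up 43.75440218342955 [-92.7  -0.3  77.6] F [ -2.9   1.9 -10.3] 0.00948201004340215 21.5
```

View pics/s17.png

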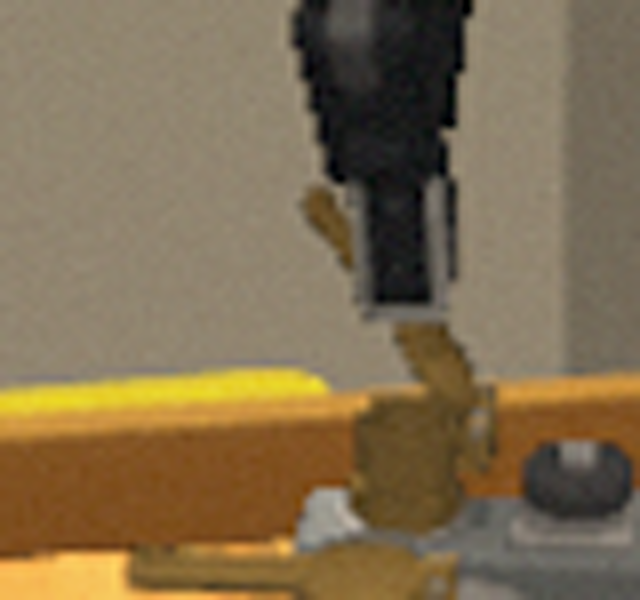

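```bash
python3 -m jog '255 0 .006 -.035 0;255 0 .006 -.035 0;255 0 .004 -.02 0;255 0 0 0 0;255 0 0 0 0'
python3 m.py; python3 -c "
from station import *
import cv2
f=grab_frame('side');cv2.imwrite('pics/s18.png',cv2.resize(f['image'][140:215,245:325],None,fx=8,fy=8,interpolation=cv2.INTER_CUBIC))"
```

```text
time_s: 22.05
tcp_pos: [0.5988, 0.0816, 0.1777]
ee_rot: [-92.7, -0.3, 77.6]
force: [-4.2, 2.8, -9.6]
grip_width: 0.0089
fwd 40.98075473406011 left -0.6310935079437208 up 44.00556699856645 [-92.7  -0.3  77.6] F [-4.2  2.8 -9.6] 0.008943708115385236 22.05
```

View pics/s18.png

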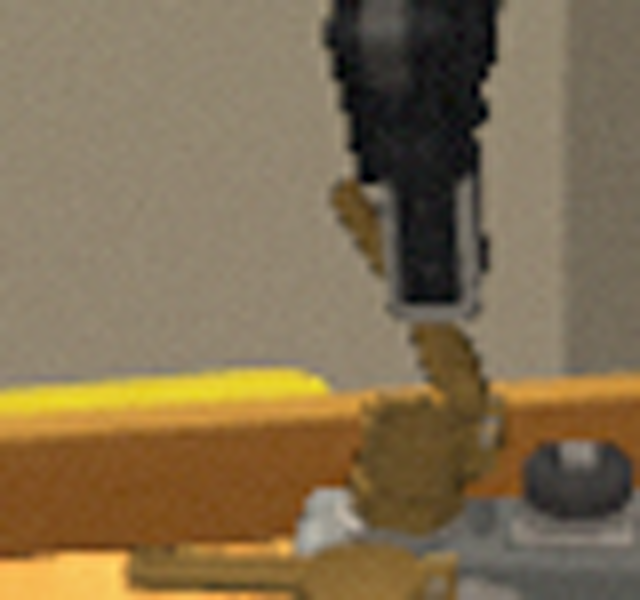

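Pad contact slips sideways while it pivots, so the tongue lags the pads by about 10° and ends up at their corner. I'll redo it, starting with the tongue high in the pads and a little further out.

```bash
python3 -m jog '150 0 0 0 0;150 0 -.1 0 0;150 0 0 .3 0;150 0 0 .3 0;150 0 0 .05 0'
python3 -m jog '150 0 .2 .01 0;150 0 .2 .01 0;150 0 .15 0 0;150 0 .05 0 0;150 0 0 0 0'
python3 m.py; python3 -c "
from station import *
import cv2
print(get_state()['tcp_pos'])
f=grab_frame('side');cv2.imwrite('pics/s19.png',cv2.resize(f['image'][140:215,245:325],None,fx=8,fy=8,interpolation=cv2.INTER_CUBIC))"
```

```text
time_s: 22.6
tcp_pos: [0.5597, 0.0905, 0.1908]
ee_rot: [-93.9, -0.4, 77.5]
force: [-0.0, -0.4, 0.1]
grip_width: 0.0349
time_s: 23.1
tcp_pos: [0.5701, 0.0895, 0.1518]
ee_rot: [-95.0, -0.6, 77.5]
force: [-0.3, 0.5, -0.6]
grip_width: 0.0354
fwd 11.261293752730786 left 1.1090020553467443 up 18.14956885761368 [-95.   -0.6  77.5] F [-0.3  0.5 -0.6] 0.03535045710933596 23.1
[0.57013987 0.08952048 0.15184957]
```

View pics/s19.png

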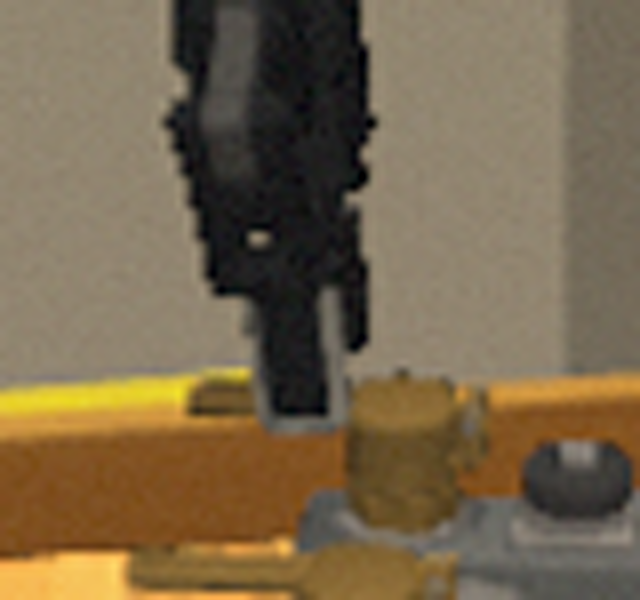

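```bash
python3 -m jog '150 -.01 .1 .1 0;150 0 .1 .07 0;150 0 .08 .04 0;150 0 .03 .02 0;150 0 0 0 0'
python3 m.py; python3 -c "
from station import *
import cv2
print(get_state()['tcp_pos'])
f=grab_frame('side');cv2.imwrite('pics/s20.png',cv2.resize(f['image'][140:215,245:325],None,fx=8,fy=8,interpolation=cv2.INTER_CUBIC))"
```

```text
time_s: 23.65
tcp_pos: [0.5543, 0.0926, 0.1262]
ee_rot: [-95.0, -0.6, 77.5]
force: [-0.2, 0.3, 0.1]
grip_width: 0.0352
fwd -4.84280573556949 left 0.7993749193357118 up -7.475865374025337 [-95.   -0.6  77.5] F [-0.2  0.3  0.1] 0.03515599421902814 23.65
[0.55433427 0.09259773 0.12622413]
```

View pics/s20.png

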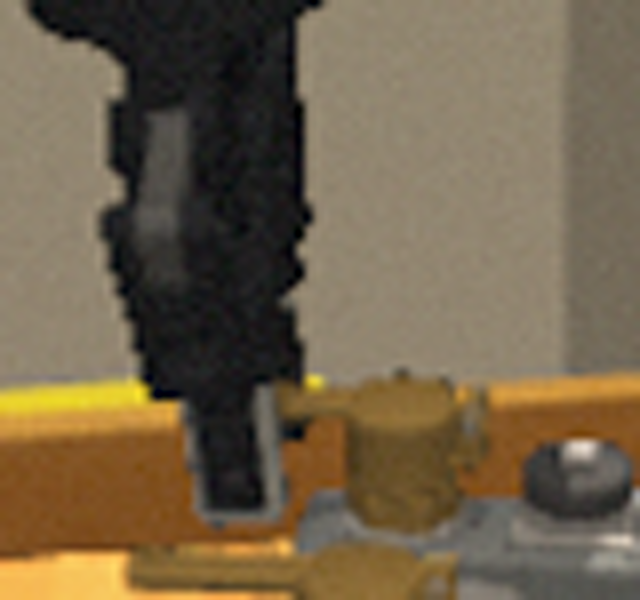

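```bash
python3 -m jog '200 0 .02 0 0;255 0 0 0 0;255 0 0 0 0;255 0 0 0 0;255 0 0 0 0'
python3 -c "
from station import *
import cv2
s=get_state();print(s['tcp_pos'],s['ee_rot'],s['force'],s['grip_width'])
f=grab_frame('side');cv2.imwrite('pics/s21.png',cv2.resize(f['image'][140:215,245:325],None,fx=8,fy=8,interpolation=cv2.INTER_CUBIC))"
```

```text
time_s: 24.2
tcp_pos: [0.5548, 0.0918, 0.1253]
ee_rot: [-95.1, -0.5, 77.5]
force: [-0.6, -0.2, 0.5]
grip_width: 0.0105
[0.55480891 0.09183787 0.12526082] [-95.06632867  -0.51225846  77.45404839] [-0.57777055 -0.1910601   0.52292042] 0.010507574559583118
```

View pics/s21.png

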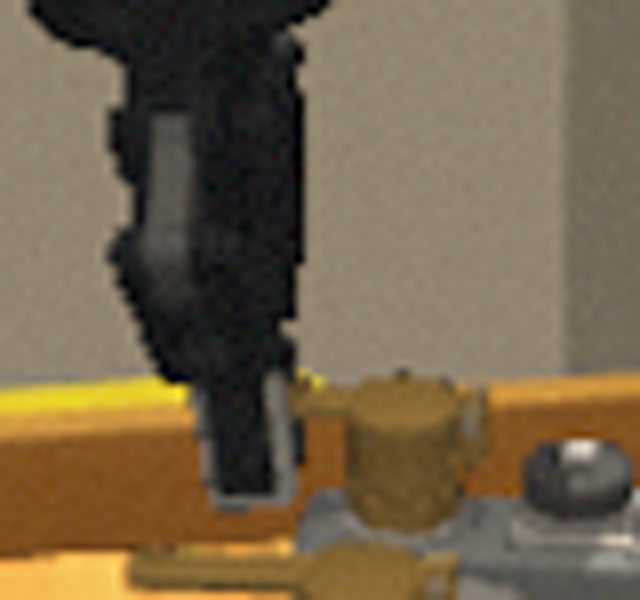

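```bash
sed -i 's/\[.5589,.0908,.1337\]/[.5548,.0918,.1253]/' m.py
python3 -m jog '255 0 -.053 -.022 0;255 0 -.053 -.022 0;255 0 -.053 -.022 0;255 0 -.053 -.022 0;255 0 0 0 0'; python3 m.py
```

```text
time_s: 24.75
tcp_pos: [0.5551, 0.0915, 0.1389]
ee_rot: [-94.4, -0.5, 77.5]
force: [-0.3, 0.7, -9.3]
grip_width: 0.0106
fwd 0.3525100418200253 left -0.22438530595139738 up 13.643517746288552 [-94.4  -0.5  77.5] F [-0.3  0.7 -9.3] 0.010635737120009574 24.75
```

```bash
python3 -m jog '255 0 -.056 -.045 0;255 0 -.056 -.045 0;255 0 -.056 -.045 0;255 0 -.056 -.045 0;255 0 0 0 0'; python3 m.py;  python3 -c "
from station import *
import cv2
f=grab_frame('side');cv2.imwrite('pics/s22.png',cv2.resize(f['image'][140:215,245:325],None,fx=8,fy=8,interpolation=cv2.INTER_CUBIC))"
```

```text
time_s: 25.25
tcp_pos: [0.566, 0.089, 0.1571]
ee_rot: [-94.1, -0.5, 77.5]
force: [-3.2, 2.3, -9.6]
grip_width: 0.0107
fwd 11.571568550674282 left -0.3931645286322296 up 31.81544898607519 [-94.1  -0.5  77.5] F [-3.2  2.3 -9.6] 0.010714713668349354 25.25
```

View pics/s22.png

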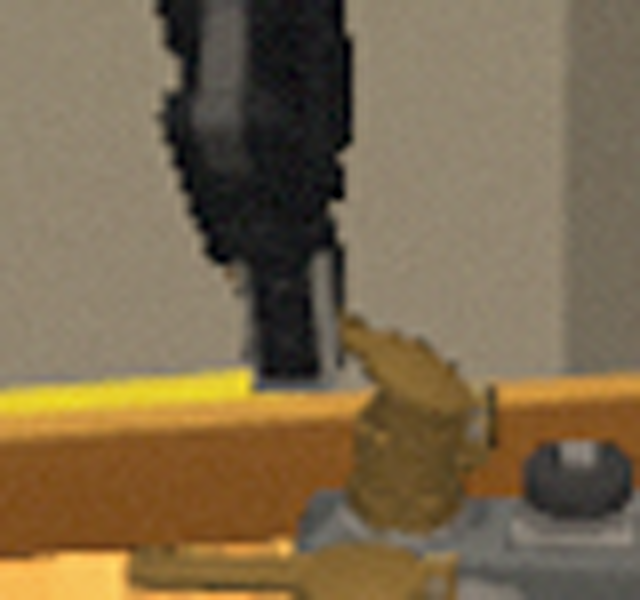

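```bash
python3 -m jog '255 0 -.042 -.043 0;255 0 -.038 -.045 0;255 0 -.036 -.046 0;255 0 -.034 -.047 0;255 0 0 0 0'; python3 m.py;  python3 -c "
from station import *
import cv2
f=grab_frame('side');cv2.imwrite('pics/s23.png',cv2.resize(f['image'][140:215,245:325],None,fx=8,fy=8,interpolation=cv2.INTER_CUBIC))"
```

```text
time_s: 25.8
tcp_pos: [0.5778, 0.0864, 0.1689]
ee_rot: [-93.9, -0.5, 77.5]
force: [-2.4, 1.9, -8.7]
grip_width: 0.0107
fwd 23.593793333853693 left -0.5071908219682291 up 43.64047958455336 [-93.9  -0.5  77.5] F [-2.4  1.9 -8.7] 0.010688975754394186 25.8
```

View pics/s23.png

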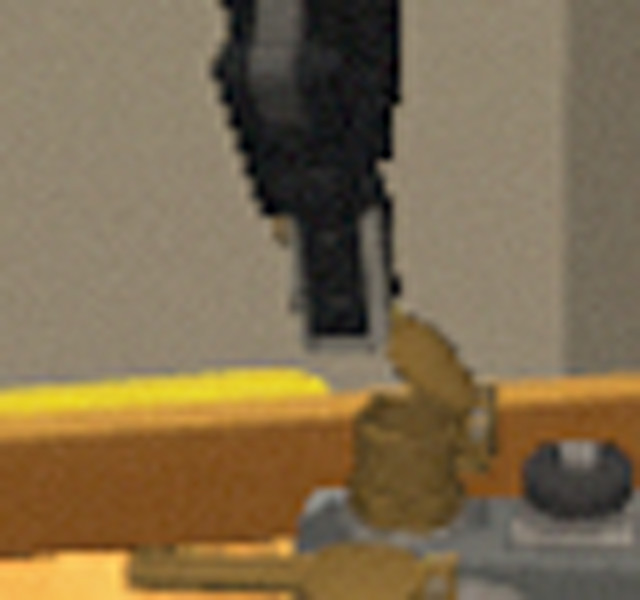

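```bash
python3 -m jog '255 0 -.028 -.036 0;255 0 -.026 -.037 0;255 0 -.024 -.038 0;255 0 -.022 -.038 0;255 0 0 0 0'; python3 m.py;  python3 -c "
from station import *
import cv2
f=grab_frame('side');cv2.imwrite('pics/s24.png',cv2.resize(f['image'][140:215,245:325],None,fx=8,fy=8,interpolation=cv2.INTER_CUBIC))"
```

```text
time_s: 26.35
tcp_pos: [0.586, 0.0844, 0.1756]
ee_rot: [-93.6, -0.4, 77.6]
force: [-1.4, 2.1, -10.4]
grip_width: 0.0104
fwd 32.051726689789646 left -0.7192220941530625 up 50.29143530615649 [-93.6  -0.4  77.6] F [ -1.4   2.1 -10.4] 0.010397811477094229 26.35
```

View pics/s24.png

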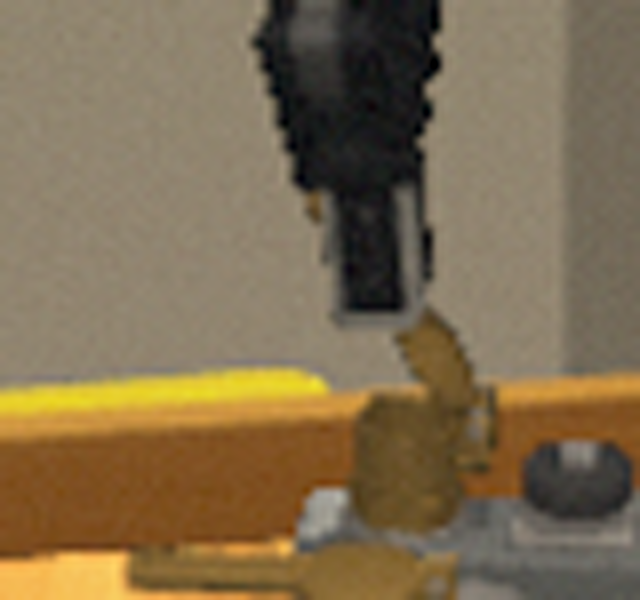

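```bash
python3 -m jog '255 0 -.02 -.046 0;255 0 -.017 -.047 0;255 0 -.014 -.047 0;255 0 -.011 -.047 0;255 0 0 0 0'; python3 m.py;  python3 -c "
from station import *
import cv2
f=grab_frame('side');cv2.imwrite('pics/s25.png',cv2.resize(f['image'][140:215,245:325],None,fx=8,fy=8,interpolation=cv2.INTER_CUBIC))"
```

```text
time_s: 26.9
tcp_pos: [0.5976, 0.0818, 0.1798]
ee_rot: [-93.3, -0.4, 77.6]
force: [-4.3, 2.6, -12.2]
grip_width: 0.0102
fwd 44.01502539052989 left -0.8252502038701213 up 54.531946664851226 [-93.3  -0.4  77.6] F [ -4.3   2.6 -12.2] 0.010207654885823087 26.9
```

View pics/s25.png

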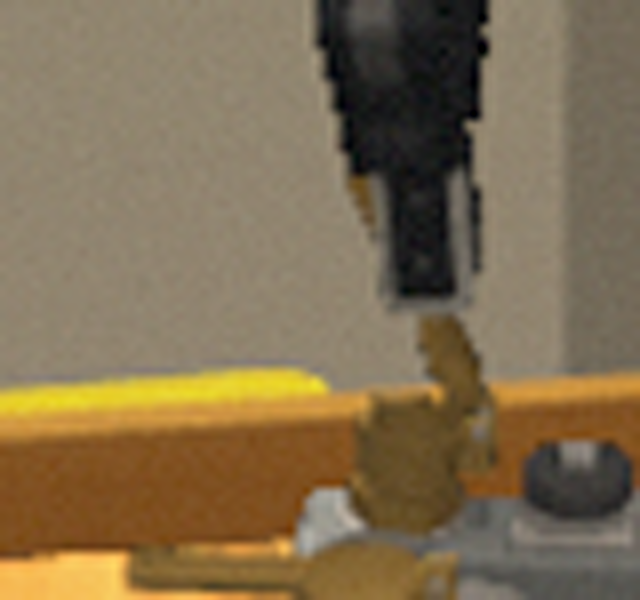

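```bash
python3 -m jog '255 0 -.012 -.045 0;255 0 -.009 -.045 0;255 0 -.006 -.045 0;255 0 -.003 -.03 0;255 0 0 0 0'; python3 m.py;  python3 -c "
from station import *
import cv2
f=grab_frame('side');cv2.imwrite('pics/s26.png',cv2.resize(f['image'][140:215,245:325],None,fx=8,fy=8,interpolation=cv2.INTER_CUBIC))"
```

```text
time_s: 27.45
tcp_pos: [0.6078, 0.0797, 0.1816]
ee_rot: [-93.1, -0.4, 77.7]
force: [-3.1, 2.0, -10.4]
grip_width: 0.009
fwd 54.347687253314234 left -0.7605291269522194 up 56.325065942883306 [-93.1  -0.4  77.7] F [ -3.1   2.  -10.4] 0.008961664596998912 27.45
```

View pics/s26.png

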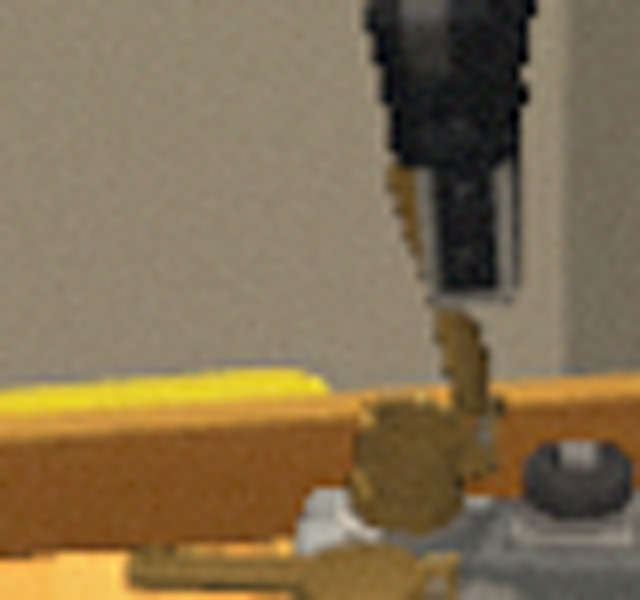

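```bash
python3 -m jog '255 0 0 0 0;255 0 0 0 0;255 0 0 0 0;255 0 0 0 0;255 0 0 0 0'; python3 m.py;  python3 - <<'E'
from h import *
f=grab_frame('side'); im=cv2.resize(f['image'],None,fx=8,fy=8,interpolation=cv2.INTER_CUBIC)
mx=np.array([.978,-.21,0]);z=np.array([0,0,1.])
cup=np.array([.5432,.0932,.12])+.045*mx
def P(p): 
    u=proj(f,p); return (int(u[0]*8+4),int(u[1]*8+4))
for rock,col in ((0.15,(0,0,255)),):
  for th in (1.0,1.1,1.25,1.4):
    R_=lambda v,a:( v[0]*np.cos(a)+v[1]*np.sin(a), -v[0]*np.sin(a)+v[1]*np.cos(a)) # rotate front up/back
    h=R_((.0175,.029),rock); tot=th
    tip=(h[0]-.07*np.cos(tot),h[1]+.07*np.sin(tot))
    A=cup+h[0]*mx+h[1]*z;B=cup+tip[0]*mx+tip[1]*z
    cv2.line(im,P(A),P(B),(0,int((th-1)*600),255),1)
cv2.imwrite('pics/s27.png',im[130*8:205*8,245*8:325*8])
E
```

```text
time_s: 28.0
tcp_pos: [0.6078, 0.0797, 0.1821]
ee_rot: [-93.1, -0.4, 77.6]
force: [-4.1, 2.3, -11.4]
grip_width: 0.009
fwd 54.40023333146539 left -0.7317969773770034 up 56.78698201409052 [-93.1  -0.4  77.6] F [ -4.1   2.3 -11.4] 0.009041018902293219 28.0
```

View pics/s27.png

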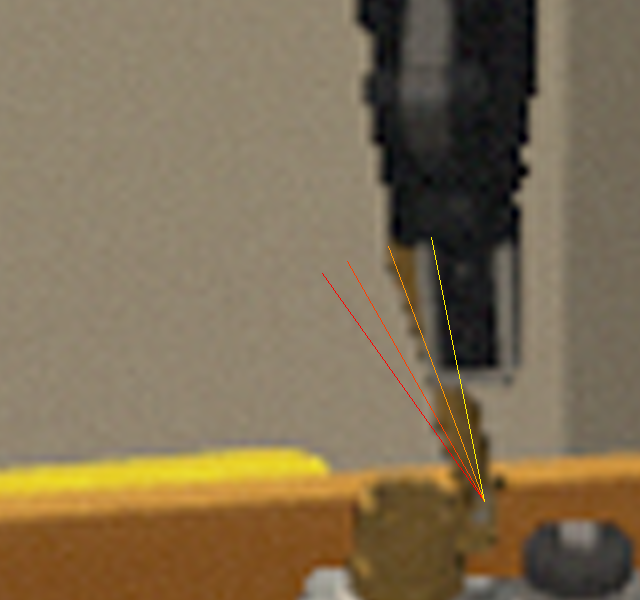

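```bash
python3 - <<'E'
from h import *
f=grab_frame('top');a=f['image'][150:310,250:450];cv2.imwrite('pics/t28.png',cv2.resize(a,None,fx=3.5,fy=3.5));print(get_state()['grip_width'])
for n in('loupe','marker','cuff'): print(n,[(m['centre'],m['confidence']) for m in mark_of(n,f)[:1]])
E
```

```text
0.009207172195858237
loupe []
marker []
cuff [([399.0, 223.5], 0.36)]
```

View pics/t28.png

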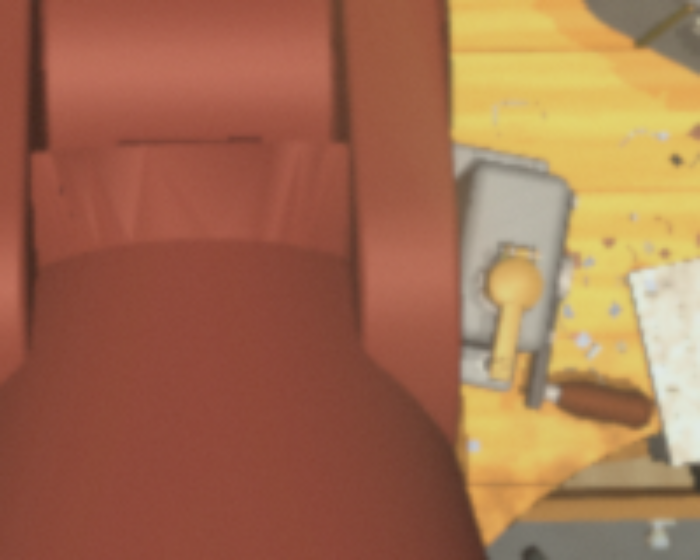

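The arm hides most of the top view: only the right cup shows, and its lid is shut. Earlier side and wrist views showed the other things in place. The grip is steady, so I'm handing in.

```bash
python3 -c "
from station import *
print(hand_in())
s=get_state();print(s['tcp_pos'],s['force'],s['grip_width'])"
```

```text
the job is handed in; nothing more can be done
None
the job is handed in; nothing more can be done
```

The left cup is the loose one. Its lid stands wide open, and the gripper was still holding it by the thumb lever when I handed in, at about 28 s.

- **Tapping:** I tapped left, middle, then right. The left lever sank about 4 to 5 mm to a hard stop, with about 5 N on it at the end. The middle and right levers held at about 150.5 mm above the bench under 5 to 8 N.
- **Opening:** The first attempt slipped out of the fingers near 65° and the lid snapped shut. I let go of the second on purpose because the hold was getting marginal. The third, gripped with the lever higher in the pads, held.
- **Lid angle:** In the side picture the left lid stands at about 1.25 rad. Allowing for the cup rocking back by up to 0.15 rad, that is roughly 1.1 rad of lid opening against the 0.95 needed. This is read from the picture, not measured directly.
- **Hold:** Over the half second I held before handing in, the position stayed within 1 mm and the finger opening stayed at about 9 mm. The lid pulled back with about 11 N. The lever sits near the front edge of the pads.
- **Other things:** The right lid was shut in the last top view. The middle lid looked shut in the side views during the last lift. The magnifier and bracelet looked unmoved in side pictures from the first opening attempt, and the marker in the wrist picture before the second. The last check on them failed: the arm blocked the top view, so the networks missed the magnifier and marker and gave only a doubtful result for the bracelet.

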